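Load the light-curing unit and start the cure

TASK

Push the loading tray along the deck and under the low lamp bridge of the light-curing unit until it sits fully home, square against the rear stop, then press the green start key fully down and let it go. Do it all by pushing, without picking anything up: the tray stays flat on the deck and the three crowned dies stay standing in it, untouched. Leave the red key and the things around the unit alone.

Things in the scene. Friction and masses are not known exactly. Their poses are not given: they have to be found in the camera images.
- curing_unit: Light-curing unit, white bridge on a light grey deck, fixed. Origin on the bench top; x is the sliding direction (open front of the deck towards the lamp bridge), y to its left, z up; mm in this frame. Flat deck, top 16 above the bench, x -200 to 145, y -155 to 115. Grey console with the two keys, x -15 to 135, y -155 to -94, top 34 above the deck. When home, the tray's origin is at x 60, y 0
- bridge_mouth (a point): Middle of the bridge's front opening, on the deck, at x 45, y 0 of the unit. The bridge runs 90 mm deep from here. Opening 132 mm wide (130 between the guides), 40 mm high above the deck; cheeks 28 mm thick either side, flat top 76 mm above the deck. Flared steel guides start 26 mm in front, opening to 150 mm wide
- stop_mid (a point): Middle of the dark rear stop bar's front face, at deck level, at x 135, y 0 of the unit. The bar is 12 mm high and crosses the whole opening
- tray: Loose near-black loading tray, 150 (x) x 110 (y) mm, 0.25 to 0.45 kg. Origin at the centre of its underside; x points from its front bar to its far edge, which goes in first. The front 60 mm is a solid bar 14 mm high; behind it a shallow well, floor 5 mm thick, rim 10 mm high. Centre of mass with the dies at about x -10 mm. Starts before the bridge, askew and off centre; slides under a few newtons
- tray_front (a point): middle of the tray's flat upright front face (110 mm wide, 14 mm high), 7 mm above the tray's underside. When the tray is home this face is 60 mm in front of the bridge's mouth and the far edge touches the stop bar
- start_key (a joint): travel of the green start key: 0 up, 0.005 m fully down; springs back; about 4 N fully down
- start_key_top (a point): centre of the top of the green start key, 22 mm across, on the console, pressed straight down
- stop_key (a joint): travel of the red stop key: 0 up, 0.005 m fully down
- stop_key_top (a point): centre of the top of the red stop key, 22 mm across, 40 mm behind the green one
- die_a: Loose stone die (yellow) with an ivory crown on it, round, 17 mm across at the foot, 30 mm tall, about 16 g, standing in the tray's well. Origin at the centre of its foot, z up its axis. On the tray it is 35 mm above the deck, 5 mm below the underside of the bridge
- die_b: Loose stone die (yellow) with an ivory crown on it, round, 17 mm across at the foot, 30 mm tall, about 16 g, standing in the tray's well. Origin at the centre of its foot, z up its axis. On the tray it is 35 mm above the deck, 5 mm below the underside of the bridge
- die_c: Loose stone die (yellow) with an ivory crown on it, round, 17 mm across at the foot, 30 mm tall, about 16 g, standing in the tray's well. Origin at the centre of its foot, z up its axis. On the tray it is 35 mm above the deck, 5 mm below the underside of the bridge
- liquid_bottle: Bystander: small amber glass bottle with a black cap, 34 mm across, 66 mm tall, standing on the bench, origin at the middle of its underside. To be left where it is
- powder_jar: Bystander: small jar with a blue cap, 44 mm across, 45 mm tall, standing on the bench, origin at the middle of its underside. To be left where it is
- mixing_slab: Bystander: white ceramic mixing slab, 140 x 95 x 12 mm, lying on the bench, origin at the middle of its underside. To be left where it is
- brush: Bystander: thin red ceramic brush with a brass ferrule, 173 mm long, 9 mm thick, lying on the bench, origin at the middle of its underside. To be left where it is
- firing_tray: Bystander: round beige honeycomb firing tray, 90 mm across, 10 mm thick, with thin pins to 26 mm high, on the bench, origin at the middle of its underside. To be left where it is
- crown_box: Bystander: blue box with a clear lid, 85 x 65 x 36 mm, on the bench, origin at the middle of its underside. To be left where it is

How it is judged:
By the outcome, as a careful person would: the job done as asked, in the order asked, and still so for the second after the job is handed in, with the robot touching nothing.
It also fails if it takes over 72 s, if anything falls off the work surface, if the arm or the gripper's body presses on something with over 40 N, if the wrist force passes 120 N, or if a joint passes its speed limit or range.

ROBOT

A 6-joint arm with a two-finger parallel gripper is mounted at the origin on the work surface. World frame = base frame: x ahead of the robot, y to its left, z up, the work surface at z = 0. Lengths are in mm, angles in rad, forces in N, time in s.
With the tool pointing down it reaches from about 350 to 775 mm from the base axis. Payload 7.3 kg.
Tool frame: the origin (TCP) lies midway between the tips of the shut fingers; the grasp point (between the pads) lies 19 mm behind it; z points along the fingers, x is the direction in which the jaws open and shut, and the axes are right-handed (so a half turn about z gives the same grasp; the last joint's range is limited). The gripper opens to 92 mm and grips with 3 to 60 N. Pads are 19 mm wide; open, the fingers measure 130 mm over their backs; the gripper's body (75 mm by 190 mm) begins 47 mm behind the grasp point.
Start: joints at [-1.31, 0.342, 1.524, -0, 1.275, -0.146], TCP at [207.752, -482.166, 226.741] pointing down, gripper open.
Joint ranges: [-2.53, 2.53], [-0.77, 2.02], [0.04, 2.7], [-1, 4.14], [0.28, 2.66], [-3.11, 3.11]. Speed limits (rad/s): [2.57, 2.57, 3.14, 3.14, 3.14, 3.14].

INTERFACE

Orientations are given as [roll, pitch, yaw] about the fixed x, y, z axes, in that order (R = Rz(yaw) Ry(pitch) Rx(roll)).
In Python, from plant import bot gives the robot as it stands.
- The arm moves only by the shell command python3 -m pendant 'ROWS' [OPENING]. ROWS is JSON, a list of rows, each an object with "linear": the shift along the world's x, y, z in mm, a list of three; "twist": the turn about the world's z in degrees. In form: [{"linear": [x, y, z], "twist": twist}, ...]. A call has 1 to 20 rows; each row is the pose to reach, as a shift and turn from the pose commanded when the call began; what a row does not reach only later rows make up. A row lasts 1/8 s, in which the tool goes at most 62.5 mm and 10.7 degrees, less where a joint would pass 70% of its speed; a pose out of reach is approached as far as the arm can. A call with a gripper value outside its range is refused whole. OPENING is the closure in counts, from 0 (fully open) to 255 (shut), set as the call begins (- or left out, the last holds). The fingers move at their own pace and stop on an object; the grip force is fixed at half the most. Time passes only in rows, so rows that repeat a pose let the fingers close. It gives the time, the measured TCP pose, the force and the opening at its end, in the units of the state.
- bot.get_obs(): the state, without advancing time (a new reading comes with each control period).
- bot.capture(name): name is "scene" or "side" or "wrist"; returns a dict with "frame" (480x640x3 uint8, blue, green, red), "z_map" (480x640 float32, mm along the optical axis (not along the pixel's ray), 0 where there is no reading), "fx", "fy", "cx", "cy" (pixels), "rvec" (rotation vector, rad) and "tvec" (3), from world to camera coordinates, as OpenCV has them. Camera axes: x right, y down, z forward; pixel columns grow to the right and rows downward; lengths in mm; the calibration is good to about 2 mm. A picture is of the moment at which its call begins.
- bot.close_job(): hands the job in, once; it reports no verdict.
The state is a dict: "time": time; "joint_positions": joint angles; "dq": joint speeds; "tau": joint torques, N m; "tool_pos": TCP position; "tcp_rot": TCP orientation; "contact_force": force on the tool from outside, world axes, zero at the start; "moment": the same for the moment, N m; "grip_width": finger opening in mm.
Only numpy, scipy, OpenCV 4.12 (cv2) and the standard library are available. Lean on these libraries where they do the work, as an engineer would, in place of code of your own. Each camera call takes 0.05 s, during which the arm holds its last target. There are 200 camera calls.

## Working session

There is one attempt and no reset: what is moved stays moved. The work goes in short steps, Python scripts to look and compute and a shell command to move; the robot and the scene stay as the last step left them, time stands still between calls to the robot, and variables do not carry over. Pictures are saved under pics/ and viewed, about 8 in all and at most 12, crops included, and the job is handed in when it is done.

```bash
mkdir -p pics; cat > h.py <<'E'
import numpy as np, cv2
from plant import bot
def cap(n,save=None):
    c=bot.capture(n)
    if save: cv2.imwrite('pics/'+save,c['frame'])
    c['R']=cv2.Rodrigues(np.array(c['rvec'],float))[0]; c['t']=np.array(c['tvec'],float).ravel()
    return c
def cloud(c):
    z=c['z_map']; v,u=np.mgrid[:z.shape[0],:z.shape[1]]
    p=np.stack([(u-c['cx'])/c['fx']*z,(v-c['cy'])/c['fy']*z,z],-1)
    return (p-c['t'])@c['R']
def ray(c,u,v,h):
    d=c['R'].T@np.array([(u-c['cx'])/c['fx'],(v-c['cy'])/c['fy'],1]); o=-c['R'].T@c['t']
    return o+d*(h-o[2])/d[2]
E
python3 - <<'E'
from h import *
a=cap('scene'); b=cap('side')
cv2.imwrite('pics/scene.png',a['frame']);cv2.imwrite('pics/side.png',b['frame'])
for c in (a,b): print(-c['R'].T@c['t'], c['R'][2])
print(bot.get_obs())
E
```

```text
[ 949.01202802 -512.06506746 1076.774064  ] [-0.27298549  0.44512104 -0.85284593]
[295.87436867 754.66517319 868.44533124] [ 0.27248403 -0.64622981 -0.71283903]
{'time': 0.1, 'joint_positions': array([-1.31002322e+00,  3.42663105e-01,  1.52489980e+00, -2.87004313e-05,
        1.27544160e+00, -1.46006015e-01]), 'dq': array([-1.32681573e-05, -1.35398266e-03, -2.11693529e-03,  3.97013142e-04,
        1.56859299e-03,  7.22969527e-04]), 'tau': array([ 1.39638294e-03, -4.32001805e+01, -2.44695801e+01,  7.18713831e-02,
        5.25778206e-02, -3.83973736e-05]), 'tool_pos': array([ 207.63163101, -481.79689073,  226.11682692]), 'tcp_rot': array([-3.14141440e+00,  1.40082358e-03, -1.16400871e+00]), 'contact_force': array([-0.59037497,  0.42764401, -1.55591801]), 'moment': array([-0.01181448, -0.0597548 ,  0.00514054]), 'grip_width': 91.81246550272486}
```

View pics/scene.png

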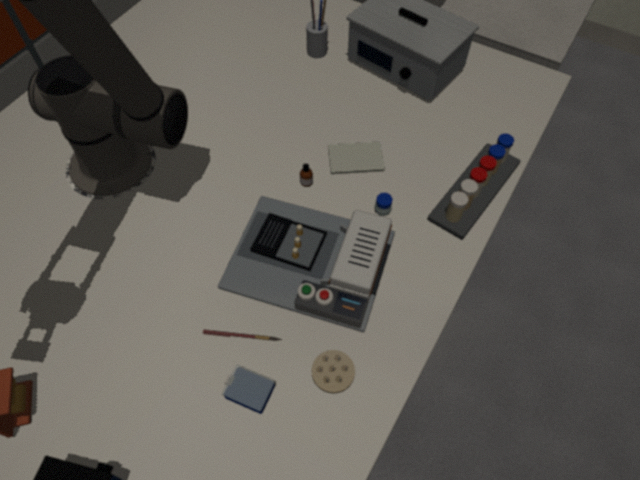

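View pics/side.png

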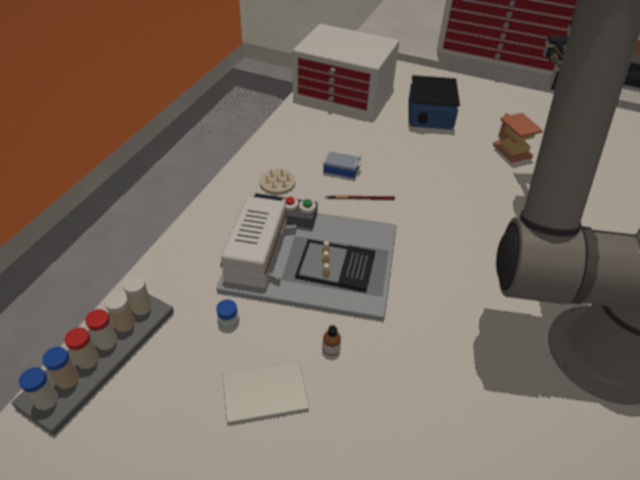

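The scene view shows the tray at about (288,243), the bridge at (362,250), the green key at (306,290), the red key at (324,296), and the brush at (240,335). The side view shows the same layout, and the area in front of the deck is free.

```bash
python3 - <<'E'
from h import *
for n in ('scene','side'):
    c=cap(n); P=cloud(c); f=c['frame']; hsv=cv2.cvtColor(f,cv2.COLOR_BGR2HSV)
    near=(np.hypot(P[...,0]-500,P[...,1])<400)&(c['z_map']>0)
    for nm,lo,hi in (('deck',12,20),('bridge',86,98)):
        m=(near&(P[...,2]>lo)&(P[...,2]<hi)).astype(np.uint8)
        m=cv2.morphologyEx(m,cv2.MORPH_OPEN,np.ones((3,3)))
        k,l,s,ce=cv2.connectedComponentsWithStats(m)
        i=1+np.argmax(s[1:,4]); q=P[l==i]
        r=cv2.minAreaRect(q[:,:2].astype(np.float32)); print(n,nm,s[i,4],np.round(q[:,2].mean(),1),r,cv2.boxPoints(r).round().tolist())
    dark=((hsv[...,2]<45)&near&(P[...,2]>14)&(P[...,2]<40)).astype(np.uint8)
    k,l,s,ce=cv2.connectedComponentsWithStats(dark)
    for i in range(1,k):
        if s[i,4]>150:
            q=P[l==i]; r=cv2.minAreaRect(q[:,:2].astype(np.float32)); print('dark',ce[i],s[i,4],r,cv2.boxPoints(r).round().tolist(),q[:,2].mean())
    for nm,m in (('green',(hsv[...,0]>45)&(hsv[...,0]<80)&(hsv[...,1]>120)),('red',((hsv[...,0]<8)|(hsv[...,0]>172))&(hsv[...,1]>140)&(P[...,2]>45))):
        m=(m&near).astype(np.uint8); k,l,s,ce=cv2.connectedComponentsWithStats(m)
        for i in range(1,k):
            if s[i,4]>15: print(nm,ce[i].round(),s[i,4],P[l==i].mean(0),ray(c,*ce[i],56))
E
```

```text
scene deck 4760 16.9 ((549.2989501953125, -0.7510986328125), (234.52621459960938, 271.3531494140625), 12.364541053771973) [[406.0, 107.0], [464.0, -158.0], [693.0, -108.0], [635.0, 157.0]]
scene bridge 3009 92.8 ((714.1615600585938, 55.78369903564453), (89.87344360351562, 189.95184326171875), 12.373062133789062) [[650.0, 139.0], [691.0, -47.0], [778.0, -27.0], [738.0, 158.0]]
dark [279.59798658 239.48389262] 1490 ((543.7821655273438, 22.173904418945312), (152.32766723632812, 113.53009796142578), 10.106317520141602) [[459.0, 65.0], [479.0, -47.0], [629.0, -20.0], [609.0, 91.0]] 28.806391080437972
dark [380.04672897 268.8271028 ] 214 ((762.9761962890625, 65.1226806640625), (10.175355911254883, 132.08351135253906), 12.093658447265625) [[744.0, 129.0], [772.0, -1.0], [782.0, 2.0], [754.0, 131.0]] 28.805899447746455
green [306. 289.] 44 [659.06088035 -85.67795843  72.62923077] [654.26505174 -78.62461425  56.        ]
red [324. 294.] 53 [697.96616661 -77.0847046   71.98386234] [693.97844879 -70.1754051   56.        ]
side deck 7474 15.8 ((605.246337890625, 13.953445434570312), (344.39990234375, 274.12530517578125), 12.5298433303833) [[407.0, 110.0], [467.0, -157.0], [803.0, -82.0], [744.0, 185.0]]
side bridge 2729 91.3 ((715.1661376953125, 59.40195083618164), (90.30372619628906, 189.75778198242188), 12.600249290466309) [[650.0, 142.0], [692.0, -43.0], [780.0, -23.0], [739.0, 162.0]]
dark [346.46713852 269.87057634] 989 ((544.7695922851562, 25.874378204345703), (146.9449920654297, 113.7043685913086), 9.911157608032227) [[463.0, 69.0], [482.0, -43.0], [627.0, -17.0], [607.0, 95.0]] 27.861774767140563
green [307. 203.] 30 [657.6537813  -77.66307086  70.16011564] [664.06747679 -92.41936661  56.        ]
red [290. 200.] 41 [696.6265162 -69.6856807  70.157132 ] [703.72888168 -84.29381794  56.        ]
```

```bash
python3 -m pendant '[{"linear":[25,53,3],"twist":-3},{"linear":[50,106,10],"twist":-8},{"linear":[75,159,20],"twist":-11},{"linear":[100,212,30],"twist":-11},{"linear":[125,265,40],"twist":-11},{"linear":[150,318,50],"twist":-11},{"linear":[175,371,50],"twist":-11},{"linear":[200,424,50],"twist":-11},{"linear":[224,477,50],"twist":-11},{"linear":[224,477,50],"twist":-11},{"linear":[224,477,50],"twist":-11},{"linear":[224,477,50],"twist":-11}]' 89
python3 - <<'E'
from h import *
c=cap('wrist','w1.png'); print(-c['R'].T@c['t'], c['R'][2],bot.get_obs()['tool_pos'],bot.get_obs()['tcp_rot'])
np.savez('w1.npz',**c)
E
```

```text
time: 1.7
tool_pos: [431.4, -6.3, 276.7]
tcp_rot: [3.141, -0.0, -1.358]
contact_force: [0.7, -0.1, -0.3]
grip_width: 59.8
[510.64000641  12.2884799  434.41859906] [-0.29517217 -0.06506262 -0.95322623] [431.45572469  -6.3717259  276.78384993] [ 3.14147368e+00 -2.57042154e-04 -1.35830463e+00]
```

View pics/w1.png

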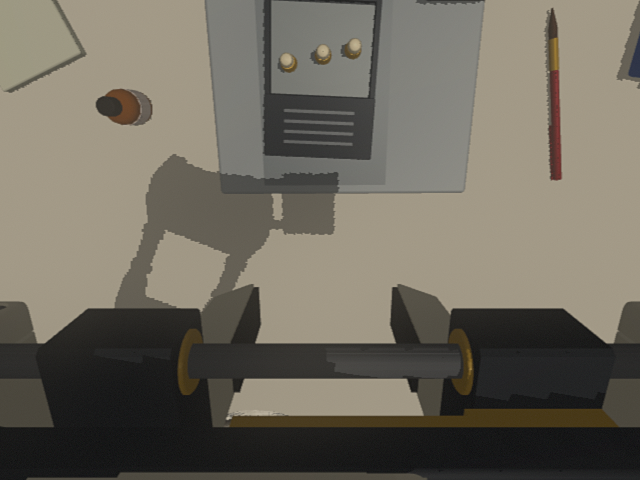

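The wrist view shows the tray's front edge from (264,157) to (370,159), its left side going up to (272,0), its right side up to (380,0), and the deck's front corners at (223,192) and (465,191). The fingers clear everything.

```bash
python3 - <<'E'
from h import *
c=dict(np.load('w1.npz'))
v=c['frame'].max(2)
tr=cv2.morphologyEx((v<75).astype(np.uint8)[:170,255:392],cv2.MORPH_CLOSE,np.ones((7,7)))
print(v[130,255:275],v[130,365:390],v[150:175,315])
d1,d2=ray(c,223,192,16),ray(c,465,191,16)
d=d1-d2; print('deck',d1,d2,np.linalg.norm(d[:2]),'yaw',np.degrees(np.arctan2(-d[0],d[1])))
a=np.arctan2(-d[0],d[1]); a=(a+np.radians(12.5))/2
ex=np.array([np.cos(a),np.sin(a)]);ey=np.array([-ex[1],ex[0]])
O=d2[:2]+200*ex+155*ey; O2=d1[:2]+200*ex-115*ey; print('origin',O,O2)
O=(O+O2)/2
f1,f2=ray(c,264,157,30)[:2],ray(c,370,159,30)[:2]
g=f1-f2; print('front',f1,f2,np.linalg.norm(g),np.degrees(np.arctan2(-g[0],g[1])))
for p in(f1,f2): print((p-O)@ex,(p-O)@ey)
for n,px in(('L',[(272,0),(264,157)]),('R',[(380,0),(370,159)])):
    p,q=[ray(c,*x,h)[:2] for x,h in zip(px,(26,30))]; w=p-q; print(n,np.degrees(np.arctan2(w[1],w[0])))
E
```

```text
[124 123 123 122 124 124 118  94  68  56  50  54  54  53  53  54  53  54
  53  53] [ 64  64  66  64  65  64  64  82 112 123 122 122 123 123 124 123 123 122
 124 124 124 124 127 131 131] [ 54  55  54  53  54  54  53  71 113 112 109 110 110 112 111 110 109 110
 110 109 110 110 111 108  67]
deck [409.79222045 104.55886547  16.        ] [ 466.80441743 -155.0346255    16.        ] 265.7803061891211 yaw 12.386707407899928
origin [628.70780737  39.41920534] [629.87366578  35.35512697]
front [458.39866758  64.92252091] [479.48222946 -42.62817752] 109.59776144565595 11.091255232871376
-160.94457087201553 63.71138134257138
-163.5306812852298 -45.855864432932044
L 6.69584397311099
R 10.338469386779268
```

```bash
python3 -m pendant '[{"linear":[5,9,-40],"twist":0},{"linear":[5,9,-95],"twist":0},{"linear":[5,9,-150],"twist":0},{"linear":[5,9,-200],"twist":0},{"linear":[5,9,-235],"twist":0},{"linear":[5,9,-255],"twist":0},{"linear":[5,9,-255],"twist":0},{"linear":[8,9.7,-255],"twist":0},{"linear":[12,10.5,-255],"twist":0},{"linear":[16,11.4,-255],"twist":0},{"linear":[20,12.3,-255],"twist":0},{"linear":[23,13,-255],"twist":0},{"linear":[25,13.4,-255],"twist":0},{"linear":[27,13.8,-255],"twist":0},{"linear":[29,14.2,-255],"twist":0},{"linear":[31,14.6,-255],"twist":0},{"linear":[33,15,-255],"twist":0},{"linear":[35,15.4,-255],"twist":0},{"linear":[35,15.4,-255],"twist":0}]'
python3 - <<'E'
from h import *
c=cap('scene'); d=cap('side')
cv2.imwrite('pics/p2.png',np.hstack([cv2.resize(x['frame'][r:r+150,q:q+200],None,fx=2,fy=3.) if 0 else cv2.resize(x['frame'][r:r+150,q:q+200],None,fx=2,fy=2) for x,r,q in((c,190,215),(d,180,215))]))
E
```

```text
time: 4.12
tool_pos: [467.2, 10.3, 21.8]
tcp_rot: [-3.141, -0.0, -1.356]
contact_force: [0.0, -0.2, -0.0]
grip_width: 59.5
```

View pics/p2.png

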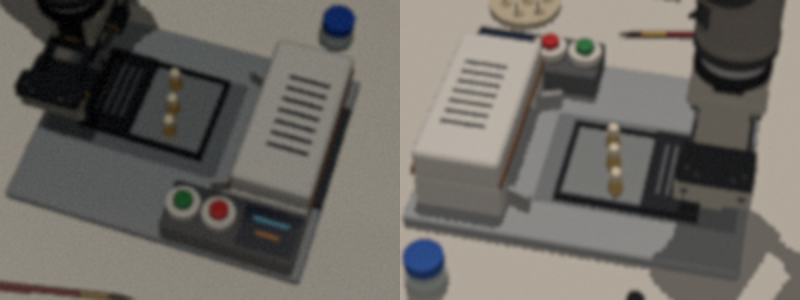

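The crops show the fingers just at the tray's front bar, with the dies standing and the lane clear. Next I push about 100 mm with a small bias to the right.

```bash
python3 -m pendant '[{"linear":[2,0.3,0],"twist":0},{"linear":[5,0.9,0],"twist":0},{"linear":[9,1.6,0],"twist":0},{"linear":[14,2.4,0],"twist":0},{"linear":[20,3.5,0],"twist":0},{"linear":[26,4.5,0],"twist":0},{"linear":[32,5.6,0],"twist":0},{"linear":[38,6.6,0],"twist":0},{"linear":[44,7.7,0],"twist":0},{"linear":[50,8.7,0],"twist":0},{"linear":[56,9.8,0],"twist":0},{"linear":[62,10.8,0],"twist":0},{"linear":[67,11.7,0],"twist":0},{"linear":[72,12.5,0],"twist":0},{"linear":[77,13.4,0],"twist":0},{"linear":[81,14.1,0],"twist":0},{"linear":[84,14.6,0],"twist":0},{"linear":[86,15,0],"twist":0},{"linear":[87,15.2,0],"twist":0},{"linear":[87,15.2,0],"twist":0}]'
python3 - <<'E'
from h import *
c=cap('scene'); d=cap('side'); w=cap('wrist','w3.png'); np.savez('w3.npz',**w)
f=lambda x,r,q:cv2.resize(x['frame'][r:r+150,q:q+200],None,fx=2,fy=2)
cv2.imwrite('pics/p3.png',np.vstack([np.hstack([f(c,190,215),f(d,180,215)]),cv2.resize(w['frame'][:240],(800,300))]))
E
```

```text
time: 6.72
tool_pos: [553.9, 25.5, 21.8]
tcp_rot: [-3.141, -0.0, -1.356]
contact_force: [-3.0, -0.5, 1.1]
grip_width: 59.5
```

View pics/p3.png

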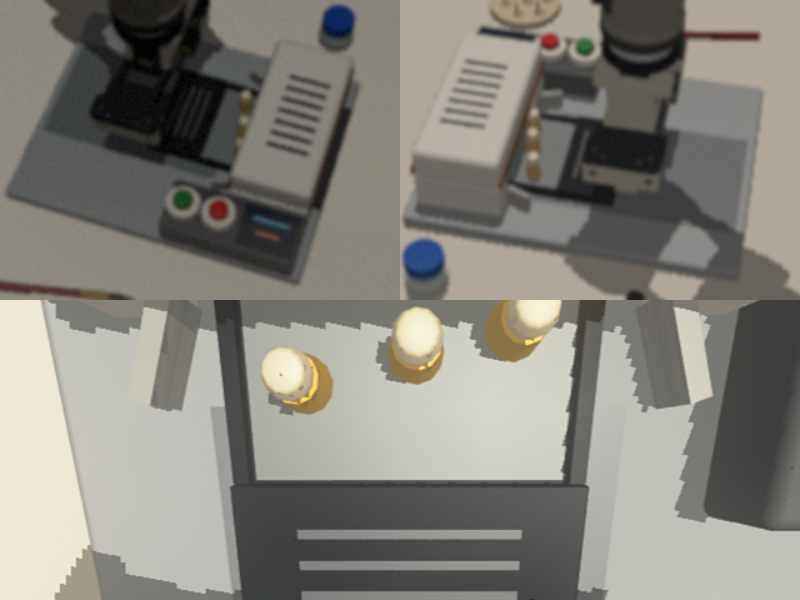

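The tray is squared to the fingers, with its nose between the guides and the dies just at the bridge mouth, all upright. In the wrist picture the bar's rear corners are at about (186,150) and (470,150) and the guide tips at about (145,85) and (527,83).

```bash
python3 - <<'E'
from h import *
c=dict(np.load('w3.npz'))
O=np.array([628,38.]);a=np.radians(12.45);ex=np.array([np.cos(a),np.sin(a)]);ey=np.array([-ex[1],ex[0]])
U=lambda p:(((p[:2]-O)@ex).round(1),((p[:2]-O)@ey).round(1))
P=cloud(c)
for u,v,h in((186,150,30),(470,150,30),(200,100,26),(468,100,26)): print(U(ray(c,u,v,h)))
# guides by depth: points at row, height>22
for v in (30,50,70):
    z=P[v,:,2]; print(v,[(u,round(float(z[u])),U(P[v,u])) for u in range(100,570,1) if z[u]>22 and (z[u-1]<=22 or z[u+1]<=22)])
t=bot.get_obs(); print(U(t['tool_pos']))
E
```

```text
(np.float64(-5.7), np.float64(57.6))
(np.float64(-6.1), np.float64(-50.3))
(np.float64(12.3), np.float64(51.7))
(np.float64(12.0), np.float64(-49.0))
30 [(111, 36, (np.float64(34.0), np.float64(76.1))), (148, 23, (np.float64(36.5), np.float64(69.1))), (175, 25, (np.float64(36.1), np.float64(58.6))), (191, 22, (np.float64(36.5), np.float64(53.6))), (197, 23, (np.float64(36.5), np.float64(51.4))), (208, 22, (np.float64(36.5), np.float64(47.4))), (233, 22, (np.float64(36.5), np.float64(38.3))), (241, 22, (np.float64(36.5), np.float64(35.4))), (246, 23, (np.float64(36.4), np.float64(33.4))), (267, 180, (np.float64(6.2), np.float64(4.9))), (274, 22, (np.float64(36.4), np.float64(23.3))), (279, 22, (np.float64(36.4), np.float64(21.4))), (291, 22, (np.float64(36.5), np.float64(17.1))), (313, 46, (np.float64(32.0), np.float64(8.4))), (354, 46, (np.float64(31.8), np.float64(-4.3))), (356, 23, (np.float64(36.3), np.float64(-6.7))), (374, 22, (np.float64(36.4), np.float64(-13.3))), (378, 22, (np.float64(36.4), np.float64(-14.8))), (389, 22, (np.float64(36.4), np.float64(-18.8))), (434, 32, (np.
[... 2940 characters left out ...]
at64(-2.8))), (373, 22, (np.float64(22.9), np.float64(-13.4))), (386, 22, (np.float64(22.9), np.float64(-18.3))), (397, 22, (np.float64(22.9), np.float64(-22.4))), (413, 22, (np.float64(22.9), np.float64(-28.5))), (415, 22, (np.float64(22.8), np.float64(-29.2))), (422, 22, (np.float64(22.8), np.float64(-31.9))), (426, 22, (np.float64(22.8), np.float64(-33.3))), (450, 23, (np.float64(22.7), np.float64(-42.2))), (455, 22, (np.float64(22.8), np.float64(-44.3))), (461, 22, (np.float64(22.8), np.float64(-46.5))), (477, 25, (np.float64(22.4), np.float64(-51.4))), (530, 23, (np.float64(22.7), np.float64(-72.4))), (569, 36, (np.float64(21.2), np.float64(-79.2)))]
(np.float64(-75.1), np.float64(3.7))
```

```bash
python3 -m pendant '[{"linear":[2,0.3,0],"twist":0},{"linear":[5,0.8,0],"twist":0},{"linear":[9,1.4,0],"twist":0},{"linear":[13,2,0],"twist":0},{"linear":[17,2.7,0],"twist":0},{"linear":[21,3.3,0],"twist":0},{"linear":[25,3.9,0],"twist":0},{"linear":[29,4.5,0],"twist":0},{"linear":[33,5.2,0],"twist":0},{"linear":[36,5.6,0],"twist":0},{"linear":[39,6.1,0],"twist":0},{"linear":[41,6.5,0],"twist":0},{"linear":[43,6.9,0],"twist":0},{"linear":[44,7.1,0],"twist":0},{"linear":[45,7.3,0],"twist":0},{"linear":[46,7.5,0],"twist":0},{"linear":[46,7.5,0],"twist":0}]'
python3 - <<'E'
from h import *
w=cap('wrist'); np.savez('w4.npz',**w)
cv2.imwrite('pics/w4.png',w['frame'][:300])
E
```

```text
time: 9.0
tool_pos: [599.9, 33.0, 21.7]
tcp_rot: [-3.141, -0.0, -1.356]
contact_force: [-1.5, -1.2, 1.4]
grip_width: 59.9
```

View pics/w4.png

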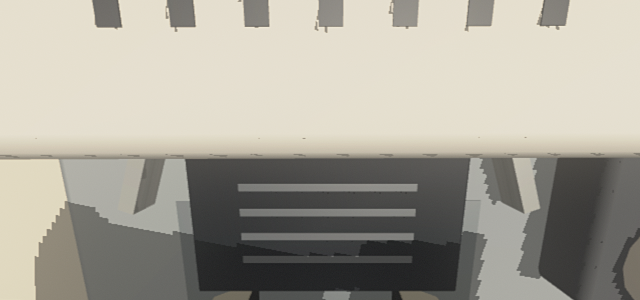

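The bar sits centred and square between the guides: its sides are at columns 187 and 470 and the guide tips at about 135 and 523. About 4–5 mm remain, so I go on slowly and watch the force.

```bash
python3 -m pendant '[{"linear":[0.5,0.1,0],"twist":0},{"linear":[1,0.2,0],"twist":0},{"linear":[1.5,0.3,0],"twist":0},{"linear":[2,0.4,0],"twist":0},{"linear":[2.5,0.5,0],"twist":0},{"linear":[3,0.6,0],"twist":0},{"linear":[3.5,0.8,0],"twist":0},{"linear":[3.5,0.8,0],"twist":0}]'
python3 -m pendant '[{"linear":[0.4,0.1,0],"twist":0},{"linear":[0.8,0.2,0],"twist":0},{"linear":[1,0.2,0],"twist":0},{"linear":[1,0.2,0],"twist":0}]'
python3 -m pendant '[{"linear":[0.4,0.1,0],"twist":0},{"linear":[0.8,0.2,0],"twist":0},{"linear":[1,0.2,0],"twist":0},{"linear":[1,0.2,0],"twist":0}]'
```

```text
time: 10.05
tool_pos: [601.8, 33.3, 21.7]
tcp_rot: [3.138, 0.0, -1.356]
contact_force: [-8.7, -2.4, 5.4]
grip_width: 59.5
time: 10.55
tool_pos: [601.8, 33.4, 21.7]
tcp_rot: [3.136, 0.0, -1.356]
contact_force: [-11.6, -3.5, 8.3]
grip_width: 59.8
time: 11.05
tool_pos: [601.9, 33.4, 21.7]
tcp_rot: [3.134, 0.001, -1.356]
contact_force: [-14.1, -4.4, 10.2]
grip_width: 59.6
```

The tool stopped advancing while the force rose to about 15 N, so the tray is on the stop. Now I back off, lift and look down, closing the fingers for the key.

```bash
python3 -m pendant '[{"linear":[-3,-0.7,0],"twist":0},{"linear":[-8,-1.8,0],"twist":0},{"linear":[-20,-4.4,0],"twist":0},{"linear":[-40,-8.8,0],"twist":0},{"linear":[-60,-13.2,10],"twist":0},{"linear":[-70,-20,50],"twist":0},{"linear":[-70,-35,105],"twist":0},{"linear":[-70,-50,160],"twist":0},{"linear":[-70,-65,210],"twist":0},{"linear":[-70,-75,240],"twist":0},{"linear":[-70,-75,240],"twist":0},{"linear":[-70,-75,240],"twist":0}]'
python3 - <<'E'
from h import *
w=cap('wrist','w5.png'); np.savez('w5.npz',**w)
E
```

```text
time: 12.55
tool_pos: [534.5, -40.6, 260.6]
tcp_rot: [3.14, 0.001, -1.356]
contact_force: [0.2, 0.2, -0.1]
grip_width: 59.5
```

View pics/w5.png

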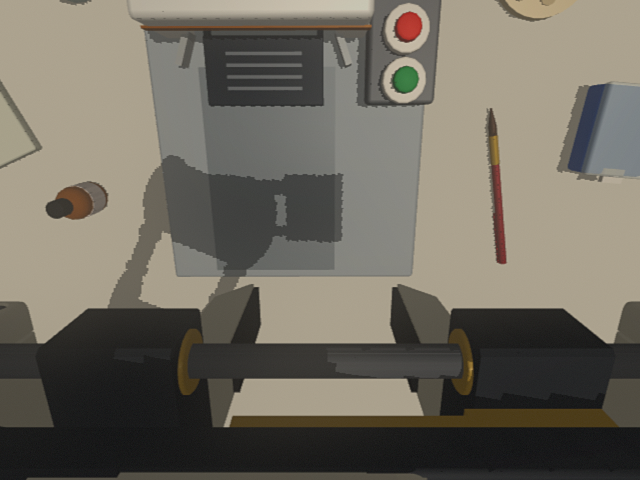

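The tray front edge runs from (209,105) to (323,105), square to the deck edge (177,276)–(412,275). The green key is at about (405,80) and the red one at (408,26).

```bash
python3 - <<'E'
from h import *
c=dict(np.load('w5.npz')); P=cloud(c)
hsv=cv2.cvtColor(c['frame'],cv2.COLOR_BGR2HSV)
m=((hsv[...,0]>45)&(hsv[...,0]<85)&(hsv[...,1]>90)); m[120:]=0
v,u=np.nonzero(m); z=np.median(P[m][:,2]); ce=((u.min()+u.max())/2,(v.min()+v.max())/2)
print('green',m.sum(),u.min(),u.max(),v.min(),v.max(),'ztop',z,np.percentile(P[m][:,2],[5,95]),'med',np.median(P[m],axis=0),'ray',ray(c,*ce,z))
d1,d2=ray(c,177,276,16),ray(c,412,275,16); d=d1-d2; a=np.arctan2(-d[0],d[1]); print(np.degrees(a),np.linalg.norm(d))
f1,f2=ray(c,209,105,30),ray(c,323,105,30); g=f1-f2; print('tray',f1,f2,np.degrees(np.arctan2(-g[0],g[1])))
ex=np.array([np.cos(a),np.sin(a)]);ey=np.array([-ex[1],ex[0]])
print('dist front edge deck->tray face (185 exp)',((f1+f2-d1-d2)[:2]/2)@ex,'tray y',(((f1+f2-d1-d2)/2)[:2])@ey-20)
# bridge front lower edge
q=P[(P[...,2]>86)&(P[...,2]<96)]; q=q[np.abs((q[:,:2]-f1[:2])@ey+55)<40]; print('bridge front - face (60 exp)',np.percentile((q[:,:2]-(f1+f2)[:2]/2)@ex,[1,5]))
t=bot.get_obs()['tool_pos']; print('delta',ray(c,*ce,z)-t,t)
E
```

```text
green 491 394 417 66 92 ztop 70.65030456505184 [69.04319016 72.00896778] med [657.01382652 -81.63988583  70.65030457] ray [657.05997228 -81.69499724  70.65030457]
12.52709110623937 265.94176536307486
tray [600.12217488  88.08332688  30.        ] [623.22880392 -18.11826772  30.        ] 12.274729161375793
dist front edge deck->tray face (185 exp) 182.08411097783 tray y 0.8937276990614649
bridge front - face (60 exp) [60.16810449 60.75285484]
delta [ 122.63633799  -41.27391792 -189.58813141] [534.42363429 -40.42107932 260.23843597]
```

```bash
python3 - <<'E'
from h import *
c=dict(np.load('w5.npz')); P=cloud(c)
for v in (80,):
    print([(u,P[v,u].round(0).tolist()[1:],c['frame'][v,u].tolist()) for u in range(364,440,3)])
print([(v,P[v,405].round(0).tolist()[::2]) for v in range(46,112,3)])
E
python3 -m pendant '[{"linear":[30,-10,0],"twist":0},{"linear":[65,-22,-20],"twist":0},{"linear":[100,-34,-60],"twist":0},{"linear":[122.5,-41,-110],"twist":0},{"linear":[122.5,-41,-145],"twist":0},{"linear":[122.5,-41,-165],"twist":0},{"linear":[122.5,-41,-165],"twist":0},{"linear":[122.5,-41,-165],"twist":0}]' 255
```

```text
[(364, [-52.0, 16.0], [69, 73, 74]), (367, [-53.0, 44.0], [52, 57, 58]), (370, [-55.0, 49.0], [78, 81, 84]), (373, [-57.0, 49.0], [99, 103, 105]), (376, [-60.0, 50.0], [100, 104, 106]), (379, [-63.0, 49.0], [59, 61, 61]), (382, [-64.0, 55.0], [89, 100, 105]), (385, [-66.0, 62.0], [162, 181, 192]), (388, [-69.0, 63.0], [165, 184, 195]), (391, [-71.0, 61.0], [87, 100, 101]), (394, [-73.0, 70.0], [51, 89, 47]), (397, [-75.0, 70.0], [63, 118, 55]), (400, [-77.0, 71.0], [67, 122, 58]), (403, [-80.0, 71.0], [70, 126, 62]), (406, [-82.0, 70.0], [70, 127, 61]), (409, [-85.0, 71.0], [71, 127, 61]), (412, [-87.0, 72.0], [69, 125, 62]), (415, [-90.0, 72.0], [67, 124, 59]), (418, [-92.0, 70.0], [106, 136, 121]), (421, [-97.0, 61.0], [166, 184, 197]), (424, [-99.0, 62.0], [163, 183, 194]), (427, [-104.0, 50.0], [99, 105, 107]), (430, [-107.0, 50.0], [101, 107, 111]), (433, [-110.0, 49.0], [85, 90, 92]), (436, [-124.0, 0.0], [144, 164, 174]), (439, [-127.0, 0.0], [143, 162, 172])]
[(46, [683.0, 62.0]), (49, [680.0, 63.0]), (52, [678.0, 63.0]), (55, [678.0, 50.0]), (58, [674.0, 61.0]), (61, [672.0, 60.0]), (64, [670.0, 61.0]), (67, [666.0, 70.0]), (70, [664.0, 70.0]), (73, [661.0, 70.0]), (76, [659.0, 70.0]), (79, [657.0, 69.0]), (82, [655.0, 71.0]), (85, [652.0, 71.0]), (88, [650.0, 73.0]), (91, [648.0, 70.0]), (94, [646.0, 62.0]), (97, [644.0, 62.0]), (100, [642.0, 63.0]), (103, [640.0, 58.0]), (106, [640.0, 17.0]), (109, [637.0, 16.0])]
time: 13.6
tool_pos: [658.0, -81.6, 97.0]
tcp_rot: [-3.141, -0.0, -1.356]
contact_force: [0.7, -0.9, 0.7]
grip_width: 0.3
```

The collar is at z≈62 and the key top at ≈71, so 5 mm of travel stays clear of the collar. Now I press.

```bash
python3 -m pendant '[{"linear":[-0.5,0,-10],"twist":0},{"linear":[-0.5,0,-20],"twist":0},{"linear":[-0.5,0,-23],"twist":0},{"linear":[-0.5,0,-25],"twist":0},{"linear":[-0.5,0,-27],"twist":0},{"linear":[-0.5,0,-28],"twist":0},{"linear":[-0.5,0,-28],"twist":0},{"linear":[-0.5,0,-28],"twist":0}]'
python3 -m pendant '[{"linear":[0,0,-1],"twist":0},{"linear":[0,0,-2],"twist":0},{"linear":[0,0,-2],"twist":0},{"linear":[0,0,-2],"twist":0}]'
```

```text
time: 14.6
tool_pos: [657.3, -81.9, 69.0]
tcp_rot: [-3.141, -0.0, -1.356]
contact_force: [-1.6, -0.2, 2.4]
grip_width: 0.5
time: 15.1
tool_pos: [657.3, -81.9, 66.8]
tcp_rot: [-3.141, -0.0, -1.356]
contact_force: [-0.9, 0.3, 3.3]
grip_width: 0.5
```

```bash
python3 -m pendant '[{"linear":[0,0,-1],"twist":0},{"linear":[0,0,-1],"twist":0},{"linear":[0,0,-1],"twist":0}]'; python3 -m pendant '[{"linear":[0,0,-1],"twist":0},{"linear":[0,0,-1.5],"twist":0},{"linear":[0,0,-1.5],"twist":0}]'
```

```text
time: 15.48
tool_pos: [657.4, -81.9, 66.3]
tcp_rot: [-3.141, -0.0, -1.356]
contact_force: [-2.8, -0.6, 6.4]
grip_width: 0.4
time: 15.85
tool_pos: [657.4, -81.9, 66.1]
tcp_rot: [-3.141, -0.001, -1.356]
contact_force: [-6.0, 1.6, 13.8]
grip_width: 0.9
```

The key bottomed: the tool stopped at z 66.2 and the force rose to 14 N. I release it straight up, clear the area and check.

```bash
python3 -m pendant '[{"linear":[0,0,3],"twist":0},{"linear":[0,0,10],"twist":0},{"linear":[0,0,40],"twist":0},{"linear":[0,0,90],"twist":0},{"linear":[-40,0,140],"twist":0},{"linear":[-90,10,180],"twist":0},{"linear":[-145,20,200],"twist":0},{"linear":[-145,20,200],"twist":0},{"linear":[-145,20,200],"twist":0}]'
python3 - <<'E'
from h import *
c=cap('scene'); d=cap('side'); w=cap('wrist')
P=cloud(w);hsv=cv2.cvtColor(w['frame'],cv2.COLOR_BGR2HSV)
m=((hsv[...,0]>45)&(hsv[...,0]<85)&(hsv[...,1]>90)); m[160:]=0
print('green',np.median(P[m],axis=0))
f=lambda x,r,q:cv2.resize(x['frame'][r:r+150,q:q+200],None,fx=2,fy=2)
cv2.imwrite('pics/p6.png',np.vstack([np.hstack([f(c,190,215),f(d,180,215)]),cv2.resize(w['frame'][:240],(800,300))]))
E
```

```text
time: 16.98
tool_pos: [512.7, -62.0, 264.4]
tcp_rot: [-3.141, -0.001, -1.356]
contact_force: [0.4, 0.2, -0.3]
grip_width: 0.5
green [656.87225744 -81.83498989  70.67504829]
```

View pics/p6.png

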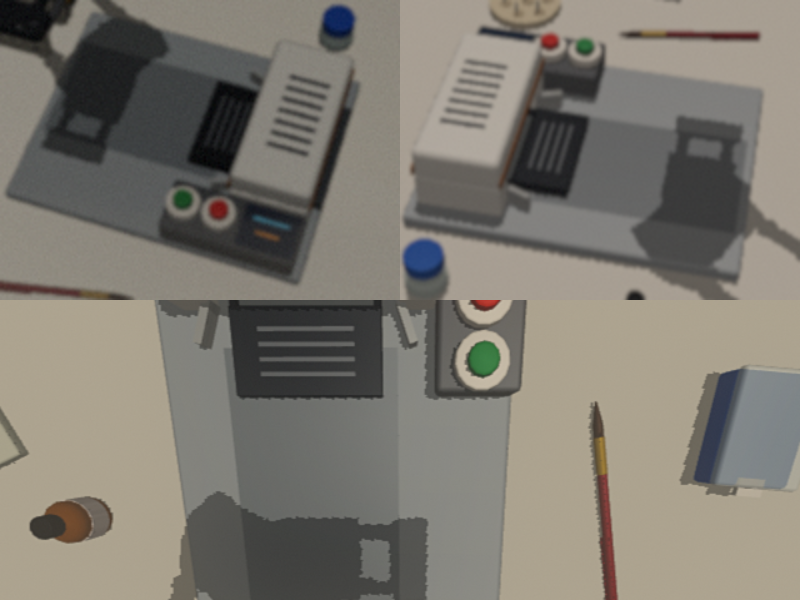

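The tray is home and square, the green key is back up at z 70.7, the red key and bystanders are undisturbed, and the arm is clear. I'm handing in the job.

```bash
python3 -c "
from plant import bot; print(bot.close_job())"
```

```text
the job is handed in; nothing more can be done
None
```

I pushed the tray under the bridge with the two fingertips on its front face until it stopped against the rear bar. The stop showed as the force rising to about 15 N with no further travel. I then backed off, shut the fingers and pressed the green key down about 5 mm, until it stopped at roughly 14 N. After releasing it I moved the arm clear and handed in at about 17 s.

What the last checks showed:
- **Tray:** the front face is 60 mm in front of the bridge, as it should be. It is within about 1 mm of centre and square to about 0.3°.
- **Front-edge distance:** measured from the deck's front edge, the face came out at 182 mm instead of the expected 185 mm. I put this down to calibration error, because the deck's measured width was also about 4 mm short.
- **Keys:** the green key is back up at its original height. The red key was not touched.
- **Bystanders:** the bottle, jar, brush, box and firing tray, and the part of the slab in view, look undisturbed in the final pictures. I judged this by eye and did not measure it.
- **Dies:** all three were upright when last seen at the bridge mouth. They are now hidden under the bridge, so I could not check them at the end.

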